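# Make up a hold-down kit and a setting-out kit

## Task

Make up two kits from the stock on the saw table. In the tray with three compartments put the black star knob in the middle one, the hex bolt standing on its head in one end one and the red knob screw standing upright in the other end one; in the longer tray with two compartments lay the longer of the two wooden wedges flat in the long one and stand the tape measure in the short one. Everything must sit right down on the tray floor, and the shorter wedge stays where it lies.

Things in the scene. Friction and masses are not known exactly. Their poses are not given: they have to be found in the camera images.
- three_tray: Fixed grey tray with wooden lips, 72 (x) x 166 (y) mm, with three compartments in a row along y: middle one 66 mm long, centred on the origin; two end ones 42 mm long, centred at y = +58 and -58 mm; all 64 mm wide (x). Floor 3 mm thick; lips and dividers 4 mm wide, tops 8 mm above the table. Origin: centre of the underside, on the table.
- two_tray: Longer fixed grey tray with wooden lips, 66 (x) x 236 (y) mm, with two compartments in a row along y: the long one 132 mm, centred at y = -48 mm; the short one 92 mm, centred at y = +68 mm; both 58 mm wide (x). Floor 3 mm thick; lips and divider 4 mm wide, tops 8 mm above the table. Origin: centre of the underside, on the table.
- star_knob: Black star knob with five lobes, 50 x 48 mm across, 27 mm high, standing on a hub of 20 mm diameter and 12 mm height, the lobes above that (12 to 27 mm). One lobe points to its -y, two others lie either side of +y, so it can be gripped along y (48 mm, about centred). 30 g. Origin: centre of the underside, z up.
- hex_bolt: Plain steel M12 hex bolt standing on its head: head 21 mm across and 8 mm high, shank 12 mm diameter up to 53 mm. 62 g. Origin: centre of the underside of the head, z up along the shank.
- red_knob: Red knob screw standing upright: slim foot 12 mm in diameter and about 6 mm high, then a waisted body, widest at the head, 19 mm in diameter, whose top is at 28 mm. 12 g. Origin: centre of its foot, z up.
- tape: Yellow and black tape measure standing on edge: 34 mm thick (x), 66 mm long (y, from -30 to +36; a small hook reaches to -37 low down), body 62 mm high with a small button to 66 mm; grip across its x. 210 g. Origin: centre of the underside.
- long_wedge: The longer of the two oak wedges, lying flat: 32 mm wide (x), 110 mm long (y), 21 mm high at its thick end (its +y end), tapering evenly to about 3 mm at the other; sides upright and parallel, grip across x a little toward the thick end, where it balances. 30 g. Origin: centre of the underside, z up.
- short_wedge: The shorter of the two oak wedges, lying flat: 32 mm wide (x), 95 mm long (y), 21 mm high at its thick end (its +y end), tapering evenly to about 3 mm at the other; sides upright and parallel, grip across x a little toward the thick end, where it balances. 25 g. Origin: centre of the underside, z up. Stays where it lies.
- work_middle (a point): A fixed point on the table top, about the middle of the work area. To its left a green overhead beam of the saw guard runs straight along x, from behind the robot to its post at x = 0.75 m: 68 mm thick, centre line at y = 0.405 m, underside 0.34 m and top 0.41 m above the table. Do not hit it: an arm that starts beyond it must go over it. All the work lies on this side of it.
There are look-alikes about, which are no part of the job. Leave any blue, pink or purple look-alike of the hex_bolt alone.

How it is judged:
By the outcome, as a careful person would: the job done as asked, in the order asked, and still so for the second after the job is handed in, with the robot touching nothing.
It also fails if it takes over 128 s, if anything falls off the work surface, if the arm or the gripper's body presses on something with over 40 N, if the wrist force passes 120 N, or if a joint passes its speed limit or range.

## Robot

A 7-joint arm with a two-finger parallel gripper is mounted at the origin on the work surface; the furniture and walls round the work are solid. World frame = base frame: x ahead of the robot, y to its left, z up, the work surface at z = 0. Lengths are in mm, angles in rad, forces in N, time in s.
With the tool pointing down it reaches from about 425 to 875 mm from the base axis. Payload 4.7 kg.
Tool frame: the origin (TCP) lies at the very end of the fingers, on their centre line; the grasp point (between the pads) lies 19 mm behind it (r.grip_point_offset is the z of the grasp point in the tool frame, in mm); z points along the fingers, y is the line along which they close (so a half turn about z gives the same grasp; the last joint's range is limited). The gripper opens to 85 mm and grips with 20 to 120 N. Pads are 22 mm wide; open, the fingers measure 114 mm over their backs; the gripper's body (76 mm by 85 mm) begins 54 mm behind the grasp point. The pads swing forward as they close: fully open they stand 13 mm farther back than shut.
Start: joints at [1.115, 0.321, -0.07, 1.45, 0.023, 1.371, -0.057], TCP at [294.245, -579.607, 231.349] pointing down, gripper open.
Joint ranges: [-2.86, 2.86], [-0.3, 2.09], [-1.38, 1.24], [0.06, 2.45], [-1.56, 4.7], [0.09, 2.05], [-2.69, 2.69]. Speed limits (rad/s): [2.57, 2.57, 3.14, 3.14, 3.14, 3.14, 3.14].

## Interface

Orientations are given as a unit quaternion [w, x, y, z].
In Python, from workcell import r, viewer gives the robot as it stands.
- The arm moves only by the shell command python3 -m creep 'ROWS'. ROWS is a JSON list of rows, 1 to 8 of them, each of 7 numbers: the finger opening in mm, then dx, dy, dz in shares of the most that a row can go, 1 being 50 mm, then a rotation vector rx, ry, rz in shares of pi rad (1.0 is pi rad); each row shifts and turns the commanded pose from where the row before left it, along the tool's axes as they then stand; what a row does not reach is not made up. A row lasts 1/10 s, in which the tool goes at most 50 mm and 0.15 rad, less where a joint would pass 70% of its speed; a pose out of reach is approached as far as the arm can. The fingers move at their own pace and stop on an object; the grip force is fixed at half the most. Time passes only in rows, so rows that do not move let the fingers close. It prints the time, the measured TCP pose, the force, the opening and the grip force at its end. Input that does not fit is refused with a message, and nothing moves.
- r.state(): the state, without advancing time (a new reading comes with each control period).
- viewer.get_image(name): name is "scene" or "top" or "wrist"; returns the picture (420x560x3 uint8, blue, green, red); there is no depth.
- viewer.camera_model(name): a dict with "mtx" (3x3 intrinsics, pixels), "origin" and "rotation" of the camera in the world. Camera axes: x right, y up, looking along -z (the intrinsics and any distortion apply to the point x, -y, -z); pixel columns grow to the right and rows downward; lengths in mm; the calibration is good to about 2 mm. A picture is of the moment at which its call begins: read the wrist's pose just before it. camera_model takes no time and is no camera call; for the wrist camera it gives the pose at the moment of the call.
- r.sign_off(): hands the job in; it is judged then, once.
The state is a dict: "clock": time; "joints": joint angles; "joint_velocities": joint speeds; "joint_torque": joint torques, N m; "tcp_pos": TCP position; "ee_rot": TCP orientation; "force": force on the tool from outside, world axes, zero at the start; "ft_torque": the same for the moment, N m; "gripper_width": finger opening in mm; "grip_force": force on a finger pad.
Only numpy, scipy, OpenCV 4.12 (cv2) and the standard library are available. Lean on these libraries where they do the work, as an engineer would, in place of code of your own. Each camera call takes 0.05 s, during which the arm holds its last target. There are 200 camera calls.

## Working session

There is one attempt and no reset: what is moved stays moved. The work goes in short steps, Python scripts to look and compute and a shell command to move; the robot and the scene stay as the last step left them, time stands still between calls to the robot, and variables do not carry over. Pictures are saved under pics/ and viewed, at most 14 in all, crops included, and the job is handed in when it is done.

```bash
ls; mkdir -p pics; python3 - <<'E'
from workcell import r, viewer
import cv2,numpy as np
np.set_printoptions(precision=4,suppress=True)
for n in("scene","top"):
    cv2.imwrite(f"pics/{n}0.png",cv2.resize(viewer.get_image(n),(800,600),interpolation=cv2.INTER_CUBIC)); print(n,viewer.camera_model(n))
print(viewer.camera_model("wrist"));print(r.state(), r.grip_point_offset)
E
```

```text
pics
scene {'mtx': array([[500.5143,   0.    , 278.4539],
       [  0.    , 500.5143, 211.3514],
       [  0.    ,   0.    ,   1.    ]]), 'origin': array([-299.7999,  408.419 ,  639.0199]), 'rotation': array([-0.4357, -0.221 ,  0.4142,  0.768 ])}
top {'mtx': array([[477.6753,   0.    , 273.4782],
       [  0.    , 477.6753, 210.6647],
       [  0.    ,   0.    ,   1.    ]]), 'origin': array([ 333.7089,  -30.9008, 1039.6397]), 'rotation': array([ 0.7111,  0.035 , -0.0516, -0.7003])}
{'mtx': array([[369.4539,   0.    , 281.0378],
       [  0.    , 369.4539, 210.4645],
       [  0.    ,   0.    ,   1.    ]]), 'origin': array([ 365.0584, -543.3466,  372.3546]), 'rotation': array([ 0.8416, -0.1328,  0.0826, -0.517 ])}
{'clock': 0.1, 'joints': array([ 1.1151,  0.3218, -0.0701,  1.4515,  0.0226,  1.3708, -0.0569]), 'joint_velocities': array([ 0.0013, -0.0029,  0.001 , -0.0015,  0.0003,  0.0003,  0.0003]), 'joint_torque': array([  0.0008, -49.4878,  -0.3835, -31.5211,   0.013 ,   0.0074,
         0.    ]), 'tcp_pos': array([ 294.0061, -579.175 ,  230.3428]), 'ee_rot': array([-0.0008,  0.9725,  0.2328, -0.0003]), 'force': array([0.0393, 0.08  , 0.4902]), 'ft_torque': array([-0.0217, -0.0246,  0.0283]), 'grip_force': 0.0, 'gripper_width': 84.92907894878634} -18.700000000000003
```

View pics/scene0.png

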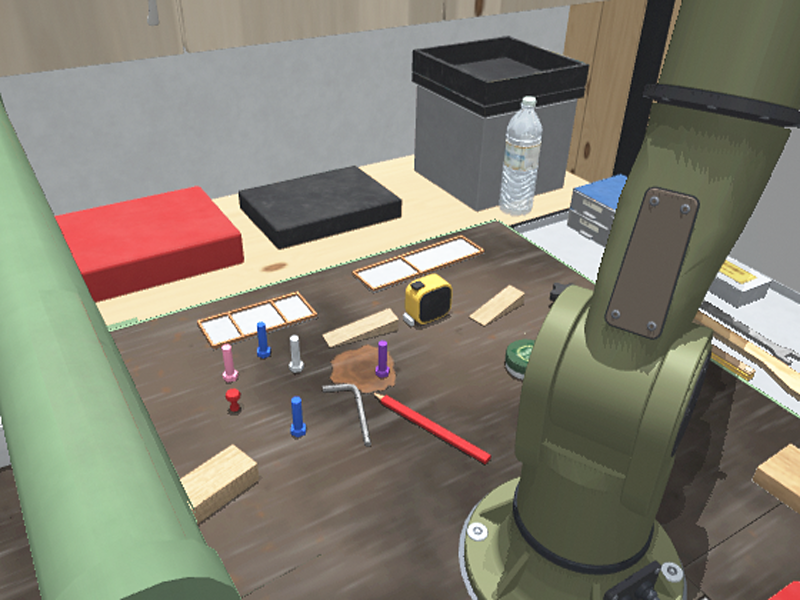

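View pics/top0.png

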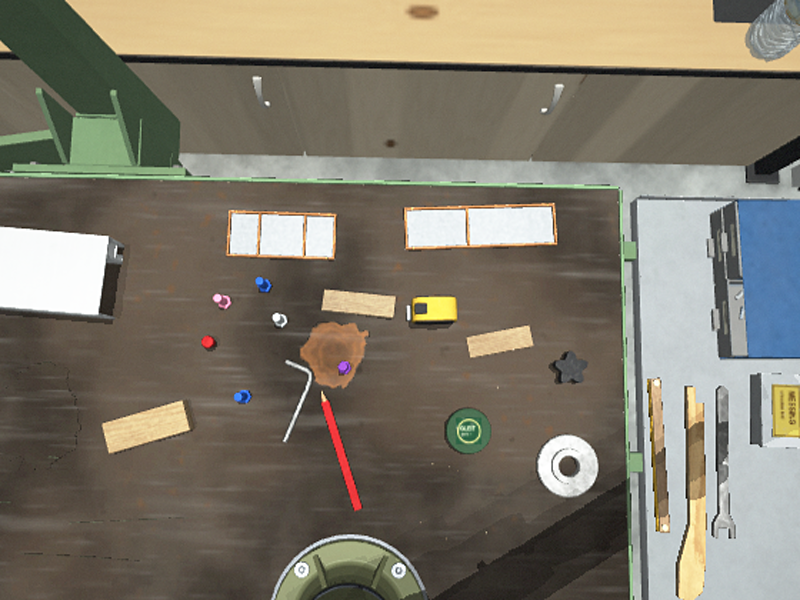

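```bash
cat > h.py <<'E'
from workcell import r, viewer
import cv2, numpy as np
from scipy.spatial.transform import Rotation as R
np.set_printoptions(precision=1,suppress=True)
def rot(q): return R.from_quat(np.roll(q,-1))
def cam(n):
    m=viewer.camera_model(n); return dict(K=m["mtx"],o=np.array(m["origin"]),R=rot(m["rotation"]).as_matrix())
def ray(c,uv):
    d=np.linalg.inv(c["K"])@[uv[0],uv[1],1]; return c["R"]@(d*[1,-1,-1])
def plane(c,uv,z=0):
    d=ray(c,uv); return c["o"]+d*(z-c["o"][2])/d[2]
def proj(c,p):
    q=(c["R"].T@(np.array(p)-c["o"]))*[1,-1,-1]; q=c["K"]@q; return q[:2]/q[2]
def tri(obs):  # [(cam,uv),...]
    A=np.zeros((3,3));b=np.zeros(3)
    for c,uv in obs:
        d=ray(c,uv);d/=np.linalg.norm(d);P=np.eye(3)-np.outer(d,d);A+=P;b+=P@c["o"]
    p=np.linalg.solve(A,b); return p,[np.round(proj(c,p)-uv,1) for c,uv in obs]
def pose():
    s=r.state(); return s["tcp_pos"],rot(s["ee_rot"]),s
def go(x,y,z,close=None):
    """deltas in tool axes to TCP x,y,z; close = world angle (deg) of the finger-closing line"""
    p,q,s=pose(); d=q.inv().apply(np.array([x,y,z])-p); M=q.as_matrix()
    cur=np.degrees(np.arctan2(M[1,1],M[0,1])); 
    t="" 
    if close is not None:
        a=(close-cur+90)%180-90; t=f"close now {cur:.1f} rz {-np.radians(a):.3f}"
    tilt=R.from_matrix(np.c_[M[:,0],M[:,1],M[:,2]]).inv().apply(np.cross(M[:,2],[0,0,-1]))
    print("tcp",p,"d",d,t,"tilt",np.round(tilt,3),"j7",round(s["joints"][6],2),"t",s["clock"],"w",round(s["gripper_width"],1))
def snap(n,f):
    c=cam(n); im=viewer.get_image(n); cv2.imwrite(f"pics/{f}.png",im); np.savez(f"pics/{f}.npz",**c); return c,im
def load(f): return dict(np.load(f"pics/{f}.npz"))
E
python3 - <<'E'
from h import *
c=cam("top")
for n,u,v,z in [("3tray",282,235,8),("2tray",481,226,8),("bolt",280,320,50),("red",209,342,28),("lw",359,304,12),("sw",500,342,12),("star",570,368,27),("tape",434,310,62)]:
    print(n,plane(c,(u*.7,v*.7),z))
w=cam("wrist");print(w["R"][:,2])
p,q,_=pose();print("cam in tool",q.inv().apply(w["o"]-p),(q.inv().as_matrix()@w["R"]))
go(560,-60,330,90)
E
```

```text
3tray [560.2 114.    8. ]
2tray [ 580.4 -192.7    8. ]
bolt [425.3 106.8  50. ]
red [393.1 213.   28. ]
lw [455.   -6.3  12. ]
sw [ 400.7 -220.5   12. ]
star [ 362.7 -322.    27. ]
tape [ 442.2 -115.9   62. ]
[0.3 0.1 1. ]
cam in tool [  79.6   -0.  -142. ] [[-0.   1.   0.3]
 [ 1.   0.   0. ]
 [ 0.   0.3 -1. ]]
tcp [ 294.  -579.2  230.3] d [ 472.2 -342.7  -99.1] close now -63.1 rz 0.470 tilt [-0.  0. -0.] j7 -0.06 t 0.1 w 84.9
```

The rows are not in the units I measure in: shifts go in shares of 50 mm and turns go in shares of pi rad. I convert before sending: -40 mm is -0.8, 22 mm is 0.44, 0.118 rad / 3.1416 = 0.0376.

```bash
python3 -m creep '[[85, 0, 0, -0.3, 0, 0, 0.0376], [85, 0, 0, -0.3, 0, 0, 0.0376], [85, 0, 0, -0.3, 0, 0, 0.0372], [85, 0, 0, -0.3, 0, 0, 0.0372], [85, 0.44, -0.8, 0, 0, 0, 0], [85, 0.44, -0.8, 0, 0, 0, 0], [85, 0.44, -0.8, 0, 0, 0, 0], [85, 0.44, -0.8, 0, 0, 0, 0]]' && python3 -m creep '[[85, 0.5, -0.8, 0, 0, 0, 0], [85, 0.5, -0.8, 0, 0, 0, 0], [85, 0.5, -0.8, 0, 0, 0, 0], [85, 0.5, -0.8, 0, 0, 0, 0], [85, 0.5, -0.8, 0, 0, 0, 0], [85, 0, 0, 0, 0, 0, 0], [85, 0, 0, 0, 0, 0, 0]]'
python3 - <<'E'
from h import *
c,im=snap("wrist","w1"); cv2.imwrite("pics/w1v.png",cv2.resize(im,(800,600),interpolation=cv2.INTER_CUBIC)); go(530,100,290,90)
E
```

```text
clock: 0.9
tcp_pos: [382.8, -417.8, 290.9]
ee_rot: [-0.0, 1.0, -0.0, -0.0]
force: [1.5, 0.7, 0.4]
gripper_width: 84.8
grip_force: 0.0
clock: 1.6
tcp_pos: [507.7, -218.2, 290.9]
ee_rot: [-0.0, 1.0, 0.002, -0.0]
force: [-0.1, -0.6, -0.7]
gripper_width: 85.0
grip_force: 0.0
tcp [ 506.9 -220.   290.9] d [  23.1 -320.     0.7] close now -90.0 rz 0.000 tilt [ 0.  0. -0.] j7 -1.24 t 1.65 w 84.9
```

View pics/w1v.png

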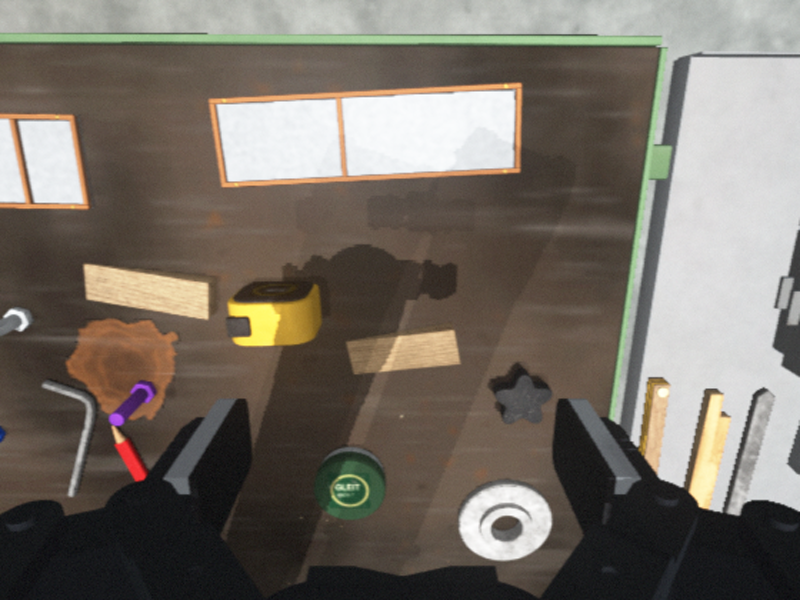

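To row units: -40 mm is -0.8.

```bash
python3 -m creep '[[85, 0, -0.8, 0, 0, 0, 0], [85, 0, -0.8, 0, 0, 0, 0], [85, 0, -0.8, 0, 0, 0, 0], [85, 0, -0.8, 0, 0, 0, 0], [85, 0, 0, 0, 0, 0, 0], [85, 0, 0, 0, 0, 0, 0]]'
python3 - <<'E'
from h import *
c,im=snap("wrist","w2"); cv2.imwrite("pics/w2v.png",cv2.resize(im,(800,600),interpolation=cv2.INTER_CUBIC))
E
python3 -m creep '[[85, 0, -0.8, 0, 0, 0, 0], [85, 0, -0.8, 0, 0, 0, 0], [85, 0, -0.8, 0, 0, 0, 0], [85, 0, -0.8, 0, 0, 0, 0], [85, 0, 0, 0, 0, 0, 0], [85, 0, 0, 0, 0, 0, 0]]'
python3 - <<'E'
from h import *
c,im=snap("wrist","w3"); cv2.imwrite("pics/w3v.png",cv2.resize(im,(800,600),interpolation=cv2.INTER_CUBIC))
E
```

```text
clock: 2.25
tcp_pos: [507.0, -60.6, 291.3]
ee_rot: [0.001, 1.0, -0.0, -0.0]
force: [-0.0, -2.0, 0.1]
gripper_width: 85.3
grip_force: 0.0
clock: 2.9
tcp_pos: [507.8, 98.8, 291.1]
ee_rot: [0.0, 1.0, -0.001, -0.0]
force: [-0.0, -0.6, 0.4]
gripper_width: 85.1
grip_force: 0.0
```

View pics/w2v.png

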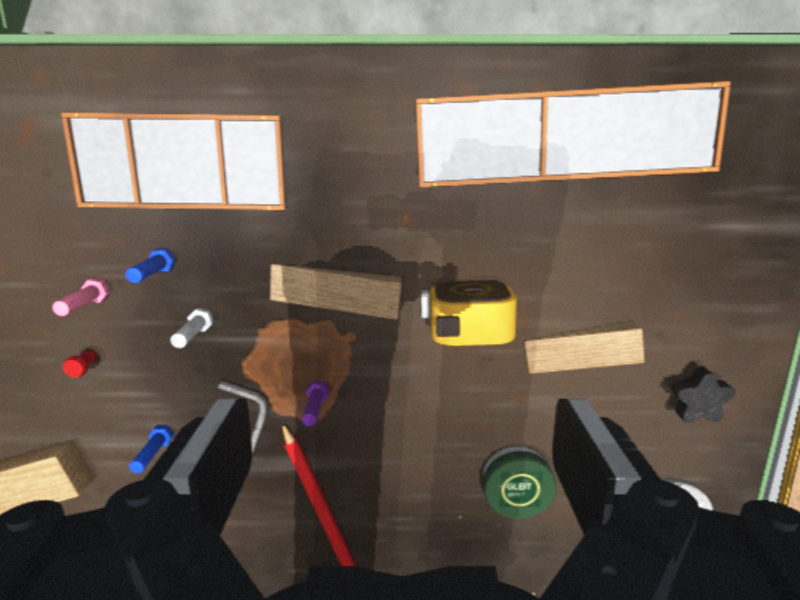

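View pics/w3v.png

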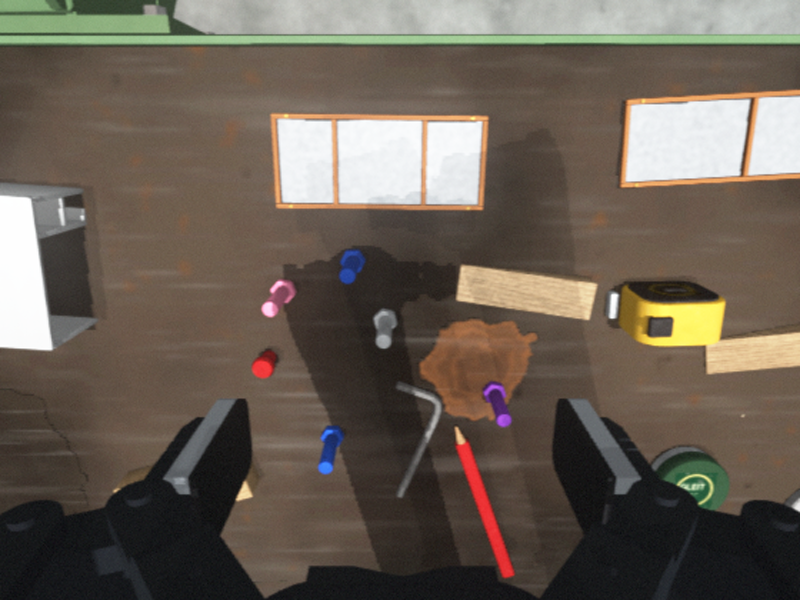

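```bash
cat > m.py <<'E'
from h import *
C={k:load(k) for k in("w1","w2","w3")}
def T(n,**o):
    p,e=tri([(C[k],np.array(v)*.7) for k,v in o.items()]); print(n,p,"err",*e); return p
a=[T("2t"+n,w1=u,w2=v) for n,u,v in[("TL",(209,99),(417,99)),("TR",(521,84),(730,82)),("BR",(520,173),(719,171)),("BL",(222,187),(421,187))]]
b=[T("3t"+n,w2=u,w3=v) for n,u,v in[("TL",(62,113),(272,114)),("TR",(280,116),(488,116)),("BR",(284,209),(484,209)),("BL",(79,207),(276,208))]]
w=[T("lw"+n,w2=u,w3=v) for n,u,v in[("TL",(271,264),(460,265)),("TR",(402,278),(597,281)),("BR",(399,319),(591,319)),("BL",(272,300),(457,299))]]
for q in(a,b,w):
    TL,TR,BR,BL=q; d=(TL+BL-TR-BR); print("centre",sum(q)/4,"yaw",np.degrees(np.arctan2(-d[0],d[1])),"len",np.linalg.norm(d)/2,"wid",np.linalg.norm(TL+TR-BL-BR)/2)
T("bolt top",w2=(179,340),w3=(384,341));T("bolt head",w2=(201,320),w3=(384,318))
T("red top",w2=(74,366),w3=(263,367))
T("star",w1=(523,395),w2=(702,394))
T("button",w1=(238,327),w2=(448,327),w3=(660,327))
T("tape BR",w1=(321,340),w2=(514,340));T("tape BL",w1=(231,344),w2=(433,344))
T("tape TL",w1=(229,312),w2=(432,312))
T("tape TR",w1=(321,309),w2=(516,309))
E
python3 m.py
```

```text
2tTL [608.3 -72.6   7.5] err [0. 0.] [ 0. -0.]
2tTR [ 619.6 -307.2    6.9] err [ 0.  -0.2] [-0.   0.2]
2tBR [ 554.6 -311.2    6.3] err [ 0.  -0.2] [-0.   0.2]
2tBL [543.2 -76.2   9. ] err [0.  0.1] [ 0.  -0.1]
3tTL [598.7 196.9   7.8] err [0.  0.1] [-0.  -0.1]
3tTR [596.6  32.2   4.7] err [-0.  -0.1] [-0.   0.1]
3tBR [526.4  32.9  10.3] err [-0.  -0.1] [-0.   0.1]
3tBL [527.  200.4   3.2] err [0.  0.2] [-0.  -0.2]
lwTL [478.4  49.4   0.1] err [0.  0.2] [ 0.  -0.2]
lwTR [469.8 -61.   17.4] err [-0.   0.9] [ 0.  -0.9]
lwBR [436.7 -58.5  20.9] err [ 0.  -0.1] [0.  0.1]
lwBL [447.3  51.   -0. ] err [-0.  -0.5] [0.  0.5]
centre [ 581.5 -191.8    7.4] yaw 2.766068657453711 len 235.03509907149856 wid 65.14638521004609
centre [562.2 115.6   6.5] yaw -0.46112123471006616 len 166.05439421557605 wid 70.92168493297096
centre [458.1  -4.8   9.6] yaw -4.965336797251934 len 112.0827649116393 wid 32.19002238906715
bolt top [430.7 112.6  52. ] err [-0.   0.2] [ 0.  -0.2]
bolt head [429.7 114.2   0.3] err [ 0.  -0.8] [0.  0.8]
red top [396.8 216.   26.2] err [-0.   0.2] [ 0.  -0.2]
star [ 364.4 -325.3   16.6] err [0.  0.2] [-0.  -0.2]
button [445.4 -95.4  62.2] err [0.1 0.2] [-0.1 -0.2] [0.1 0. ]
tape BR [ 423.  -152.4   33.3] err [-0.   0.3] [-0.  -0.3]
tape BL [427.2 -85.1  51.9] err [-0.   0.2] [-0.  -0.2]
tape TL [451.7 -84.3  46.3] err [-0.   0.2] [-0.  -0.2]
tape TR [ 448.6 -153.1   30. ] err [-0.   0.3] [-0.  -0.3]
```

```bash
python3 - <<'E'
from h import *
from scipy.ndimage import map_coordinates
ims=[]
for k,uv in(("w1",(523,395)),("w2",(702,394))):
    c=load(k); im=cv2.imread(f"pics/{k}.png"); z=24
    p0=plane(c,np.array(uv)*.7,z); g=np.arange(-40,40.5,.5); X,Y=np.meshgrid(p0[0]+g,p0[1]+g,indexing="ij")
    X,Y=X[::-1,::-1],Y[::-1,::-1]
    uvs=np.array([proj(c,(x,y,z)) for x,y in zip(X.ravel(),Y.ravel())])
    t=map_coordinates(cv2.cvtColor(im,cv2.COLOR_BGR2GRAY).astype(float),[uvs[:,1],uvs[:,0]],order=1).reshape(X.shape)
    m=cv2.morphologyEx((t<46).astype(np.uint8),cv2.MORPH_OPEN,np.ones((5,5)))
    n,l,s,_=cv2.connectedComponentsWithStats(m); m=l==l[80,80] if l[80,80] else l==1+np.argmax(s[1:,4])
    x,y=X[m].mean(),Y[m].mean(); rr=np.hypot(X-x,Y-y);th=np.arctan2(Y-y,X-x)
    k=m&(rr>15); ph=np.degrees(np.angle((np.exp(5j*th)*rr)[k].sum()))/5
    print(m.sum()/4,x,y,"lobe dirs deg",[round((ph+72*i+180)%360-180) for i in range(5)])
    ims+= [np.hstack([t,m*255.])]
cv2.imwrite("pics/star.png",cv2.resize(np.vstack(ims).clip(0,255).astype(np.uint8),None,fx=1.8,fy=1.8))
E
```

```text
375.75 346.4334494630239 -358.39258332041396 lobe dirs deg [1, 73, 145, -143, -71]
741.0 376.99720481808106 -303.7183579770665 lobe dirs deg [33, 105, 177, -111, -39]
```

View pics/star.png

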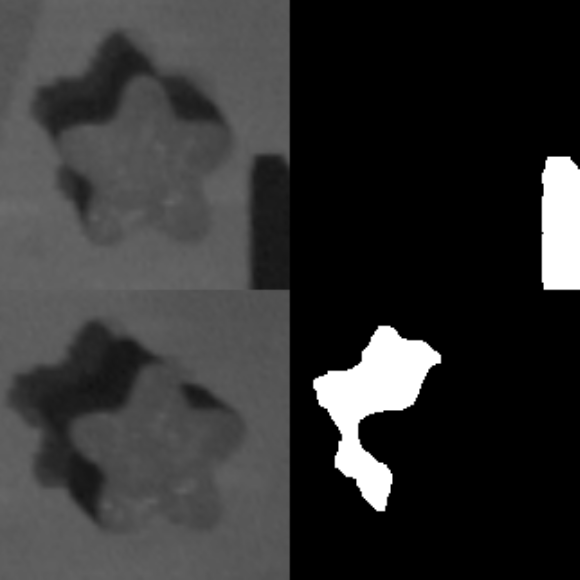

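```bash
python3 - <<'E'
from h import *
o=[]
for k,uv,d in(("w1",(523,395),(-6.4,0,0)),("w2",(702,394),(-5.3,-3.3,0))):
    c=load(k); P=plane(c,np.array(uv)*.7,24)+d; print(P); o.append((c,proj(c,P)))
print(tri(o))
for k,u in (("w1",(275,(308,346))),("w2",(475,(308,345)))):
    c=load(k); print([plane(c,np.array((u[0],v))*.7,61) for v in u[1]])
go(360,-325,100,0)
E
```

```text
[ 362.2 -323.4   24. ]
[ 362.8 -324.    24. ]
(array([ 363.5, -322.8,   25.9]), [array([-0. , -0.2]), array([0. , 0.2])])
[array([ 460.3, -123.9,   61. ]), array([ 429.7, -121.7,   61. ])]
[array([ 459.8, -115.4,   61. ]), array([ 430. , -116.6,   61. ])]
tcp [507.9  97.6 291. ] d [-146.3  422.9  191.5] close now -90.2 rz 1.567 tilt [ 0.  0. -0.] j7 -1.83 t 2.95 w 84.6
```

To row units: 10 mm is 0.2, -0.143 rad / 3.1416 = -0.0455.

```bash
python3 -m creep '[[85, 0, 0, 0.2, 0, 0, -0.0455], [85, 0, 0, 0.2, 0, 0, -0.0455], [85, 0, 0, 0.2, 0, 0, -0.0455], [85, 0, 0, 0.2, 0, 0, -0.0455], [85, 0, 0, 0.2, 0, 0, -0.0455], [85, 0, 0, 0.2, 0, 0, -0.0455], [85, 0, 0, 0.2, 0, 0, -0.0455], [85, 0, 0, 0.2, 0, 0, -0.0455]]' && python3 -m creep '[[85, 0, 0, 0.2, 0, 0, -0.0455], [85, 0, 0, 0.2, 0, 0, -0.0455], [85, 0, 0, 0, 0, 0, -0.0455], [85, -0.84, -0.28, 0, 0, 0, 0], [85, -0.84, -0.28, 0, 0, 0, 0], [85, -0.84, -0.28, 0, 0, 0, 0], [85, -0.84, -0.28, 0, 0, 0, 0], [85, -0.84, -0.28, 0, 0, 0, 0]]' && python3 -m creep '[[85, -0.84, -0.28, 0.1, 0, 0, 0], [85, -0.84, -0.28, 0.1, 0, 0, 0], [85, -0.84, -0.28, 0.1, 0, 0, 0], [85, -0.84, -0.28, 0.1, 0, 0, 0], [85, -0.84, -0.28, 0.1, 0, 0, 0], [85, 0, 0, 0, 0, 0, 0]]'
python3 -c "
from h import *
go(363,-323,50,0)"
```

```text
clock: 3.75
tcp_pos: [507.9, 96.9, 210.6]
ee_rot: [0.0, 0.841, 0.541, -0.0]
force: [-0.2, -1.1, -0.3]
gripper_width: 85.4
grip_force: 0.0
clock: 4.55
tcp_pos: [436.2, -114.4, 191.5]
ee_rot: [0.0, 0.708, 0.706, -0.0]
force: [1.5, -0.2, 0.4]
gripper_width: 84.9
grip_force: 0.0
clock: 5.15
tcp_pos: [362.2, -328.2, 165.4]
ee_rot: [-0.0, 0.712, 0.702, -0.002]
force: [-0.1, 0.0, -0.6]
gripper_width: 84.9
grip_force: 0.0
tcp [ 362.2 -328.2  165.4] d [  5.4   1.1 115.3] close now -0.7 rz -0.013 tilt [-0.  0.  0.] j7 0.66 t 5.15 w 84.9
```

To row units: 40 mm is 0.8, 25 mm is 0.5, -0.01 rad / 3.1416 = -0.0032.

```bash
python3 -m creep '[[85, 0.1, 0.02, 0.8, 0, 0, -0.0032], [85, 0, 0, 0.8, 0, 0, 0], [85, 0, 0, 0.8, 0, 0, 0], [85, 0, 0, 0.5, 0, 0, 0], [85, 0, 0, 0.24, 0, 0, 0], [85, 0, 0, 0, 0, 0, 0]]' && python3 -m creep '[[40, 0, 0, 0, 0, 0, 0], [40, 0, 0, 0, 0, 0, 0], [40, 0, 0, 0, 0, 0, 0], [40, 0, 0, 0, 0, 0, 0], [40, 0, 0, 0, 0, 0, 0], [40, 0, 0, 0, 0, 0, 0], [40, 0, 0, 0, 0, 0, 0], [40, 0, 0, 0, 0, 0, 0]]'
```

```text
clock: 5.75
tcp_pos: [367.2, -315.2, 8.0]
ee_rot: [-0.002, 0.704, 0.71, -0.0]
force: [0.3, -0.5, 0.6]
gripper_width: 85.4
grip_force: 0.0
clock: 6.55
tcp_pos: [369.7, -315.9, 11.5]
ee_rot: [0.001, 0.703, 0.711, -0.0]
force: [-3.9, 1.3, 9.3]
gripper_width: 41.2
grip_force: 58.5
```

```bash
python3 - <<'E'
from h import *
c,im=snap("wrist","s1"); print(r.state()["tcp_pos"],r.state()["force"],r.state()["ft_torque"]); cv2.imwrite("pics/s1v.png",cv2.resize(im[140:],(800,400),interpolation=cv2.INTER_CUBIC))
print(proj(c,(363,-323,25)))
E
```

```text
[ 369.6 -315.9   11.5] [-3.1  1.2  9. ] [ 0.3  0.8 -0. ]
[263.6 315.8]
```

View pics/s1v.png

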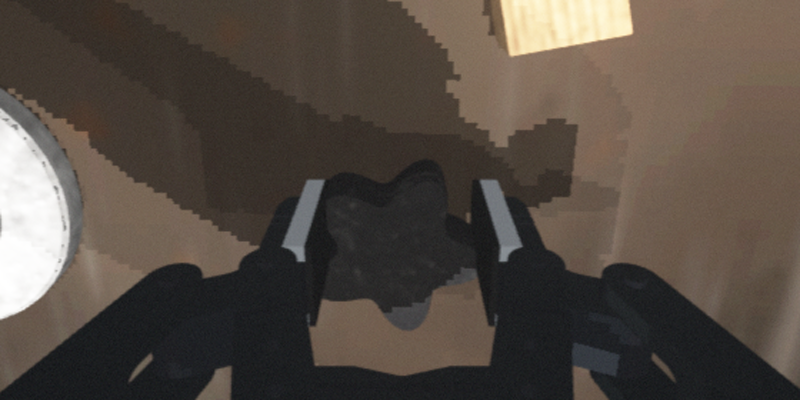

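To row units: -20 mm is -0.4.

```bash
python3 -m creep '[[85, 0, 0, 0, 0, 0, 0], [85, 0, 0, 0, 0, 0, 0], [85, 0, 0, 0, 0, 0, 0], [85, 0, 0, -0.4, 0, 0, 0], [85, 0, 0, -0.4, 0, 0, 0], [85, 0, 0, -0.4, 0, 0, 0], [85, 0, 0, 0, 0, 0, 0], [85, 0, 0, 0, 0, 0, 0]]'
python3 - <<'E'
from h import *
go(363,-323,8,0)
c,im=snap("wrist","s2"); cv2.imwrite("pics/s2v.png",cv2.resize(im[140:],(800,400),interpolation=cv2.INTER_CUBIC))
print(proj(c,(363,-323,25)))
E
```

```text
clock: 7.4
tcp_pos: [369.2, -315.0, 69.2]
ee_rot: [0.0, 0.703, 0.711, -0.0]
force: [-0.4, -0.0, -0.7]
gripper_width: 84.7
grip_force: 0.0
tcp [ 369.2 -315.    69.2] d [-7.9 -6.4 61.2] close now 0.7 rz 0.012 tilt [ 0.  0. -0.] j7 0.64 t 7.4 w 84.7
[269.  256.6]
```

View pics/s2v.png

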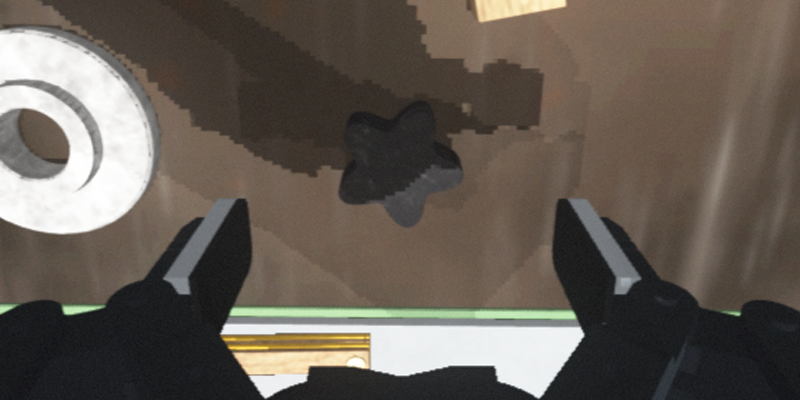

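```bash
python3 - <<'E'
from h import *
c=load("s2"); P=np.array([plane(c,(u*.7,140+v*.7),26) for u,v in[(425,102),(356,118),(344,192),(407,223),(461,170)]])
m=P.mean(0);d=P-m;a=np.degrees(np.arctan2(d[:,1],d[:,0]));print(m,np.hypot(d[:,0],d[:,1]),a)
ph=np.degrees(np.angle(np.exp(5j*np.radians(a)).sum()))/5;print(ph)
go(m[0],m[1],8,ph)
E
```

```text
[ 368.5 -320.7   26. ] [26.2 24.  24.8 26.7 24.3] [  68.7  131.9 -148.6  -82.2   -7. ]
-7.453793924905211
tcp [ 368.8 -314.6   68.6] d [-6.1 -0.3 60.6] close now 0.7 rz 0.142 tilt [-0. -0.  0.] j7 0.64 t 7.45 w 85.0
```

To row units: 20 mm is 0.4, 18 mm is 0.36, 0.142 rad / 3.1416 = 0.0452.

```bash
python3 -m creep '[[85, -0.12, 0, 0, 0, 0, 0.0452], [85, 0, 0, 0.4, 0, 0, 0], [85, 0, 0, 0.4, 0, 0, 0], [85, 0, 0, 0.36, 0, 0, 0], [85, 0, 0, 0, 0, 0, 0], [85, 0, 0, 0, 0, 0, 0]]' && python3 -m creep '[[40, 0, 0, 0, 0, 0, 0], [40, 0, 0, 0, 0, 0, 0], [40, 0, 0, 0, 0, 0, 0], [40, 0, 0, 0, 0, 0, 0], [40, 0, 0, 0, 0, 0, 0], [40, 0, 0, 0, 0, 0, 0], [40, 0, 0, 0, 0, 0, 0]]'
python3 -c "
from h import *
go(562,116,14,0)"
```

```text
clock: 8.05
tcp_pos: [368.7, -320.4, 10.6]
ee_rot: [-0.001, 0.752, 0.66, -0.0]
force: [-0.8, -0.3, 0.0]
gripper_width: 84.9
grip_force: 0.0
clock: 8.75
tcp_pos: [369.9, -321.5, 12.8]
ee_rot: [0.001, 0.752, 0.66, -0.0]
force: [-1.6, 1.7, 5.9]
gripper_width: 43.8
grip_force: 60.0
tcp [ 369.9 -321.5   12.8] d [458.7 133.8  -1.6] close now -7.4 rz -0.130 tilt [ 0.  0. -0.] j7 0.49 t 8.75 w 43.8
```

To row units: -25 mm is -0.5, -15 mm is -0.3.

```bash
python3 -m creep '[[40, 0, 0, -0.3, 0, 0, 0], [40, 0, 0, -0.5, 0, 0, 0], [40, 0, 0, -0.5, 0, 0, 0], [40, 0, 0, 0, 0, 0, 0], [40, 0, 0, 0, 0, 0, 0]]'
python3 - <<'E'
from h import *
c,im=snap("wrist","s3"); cv2.imwrite("pics/s3v.png",cv2.resize(im[140:],(800,400),interpolation=cv2.INTER_CUBIC))
go(562,116,80,0)
E
```

```text
clock: 9.25
tcp_pos: [369.6, -321.3, 77.0]
ee_rot: [0.001, 0.752, 0.66, 0.0]
force: [-0.4, -0.1, -1.0]
gripper_width: 43.5
grip_force: 61.0
tcp [ 369.  -320.8   76.1] d [458.1 134.8  -4. ] close now -7.4 rz -0.130 tilt [-0.  0. -0.] j7 0.51 t 9.3 w 43.6
```

View pics/s3v.png

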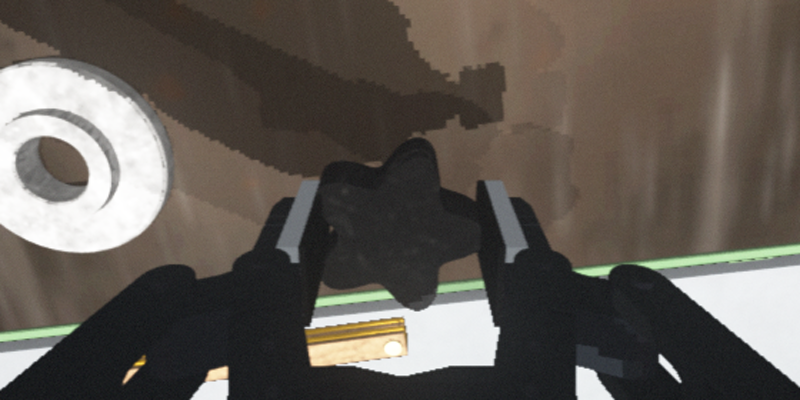

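To row units: 43.7 mm is 0.874, 19.3 mm is 0.386, -0.065 rad / 3.1416 = -0.0207.

```bash
python3 -m creep '[[40, 0, 0, -0.7, 0, 0, -0.0207], [40, 0, 0, -0.7, 0, 0, -0.0207], [40, 0.874, 0.386, 0, 0, 0, 0], [40, 0.874, 0.386, 0, 0, 0, 0], [40, 0.874, 0.386, 0, 0, 0, 0], [40, 0.874, 0.386, 0, 0, 0, 0], [40, 0.874, 0.386, 0, 0, 0, 0], [40, 0.874, 0.386, 0, 0, 0, 0]]' && python3 -m creep '[[40, 0.874, 0.386, 0, 0, 0, 0], [40, 0.874, 0.386, 0, 0, 0, 0], [40, 0.874, 0.386, 0, 0, 0, 0], [40, 0.874, 0.386, 0, 0, 0, 0], [40, 0, 0, 0, 0, 0, 0], [40, 0, 0, 0, 0, 0, 0], [40, 0, 0, 0, 0, 0, 0]]'
python3 -c "
from h import *
go(562,115.6,14,-0.5)"
```

```text
clock: 10.1
tcp_pos: [484.7, -56.9, 145.2]
ee_rot: [-0.001, 0.707, 0.707, -0.001]
force: [0.6, 0.2, -0.1]
gripper_width: 43.4
grip_force: 61.2
clock: 10.8
tcp_pos: [561.6, 114.5, 145.1]
ee_rot: [-0.0, 0.708, 0.707, -0.001]
force: [0.1, 0.2, -0.3]
gripper_width: 44.0
grip_force: 61.3
tcp [561.6 114.5 145.1] d [  1.3   0.7 131.1] close now -0.1 rz 0.007 tilt [-0.  0. -0.] j7 -0.38 t 10.8 w 44.0
```

To row units: 40 mm is 0.8, 30 mm is 0.6.

```bash
python3 -m creep '[[40, 0.02, 0.02, 0.8, 0, 0, 0], [40, 0, 0, 0.8, 0, 0, 0], [40, 0, 0, 0.6, 0, 0, 0], [40, 0, 0, 0.24, 0, 0, 0], [40, 0, 0, 0.08, 0, 0, 0], [40, 0, 0, 0.04, 0, 0, 0], [40, 0, 0, 0, 0, 0, 0], [40, 0, 0, 0, 0, 0, 0]]'
```

```text
clock: 11.6
tcp_pos: [564.5, 117.2, 19.8]
ee_rot: [0.001, 0.707, 0.707, 0.001]
force: [0.7, -0.2, -0.7]
gripper_width: 44.1
grip_force: 61.3
```

To row units: -2 mm is -0.04, 1.5 mm is 0.03.

```bash
python3 -m creep '[[40, -0.02, -0.04, 0.04, 0, 0, 0], [40, 0, 0, 0.03, 0, 0, 0], [40, 0, 0, 0, 0, 0, 0], [40, 0, 0, 0, 0, 0, 0]]'
```

```text
clock: 12.0
tcp_pos: [561.6, 116.2, 15.8]
ee_rot: [0.0, 0.707, 0.707, 0.0]
force: [-1.9, -0.3, 5.0]
gripper_width: 43.7
grip_force: 61.8
```

To row units: -40 mm is -0.8, -30 mm is -0.6.

```bash
python3 -m creep '[[65, 0, 0, 0, 0, 0, 0], [65, 0, 0, 0, 0, 0, 0], [65, 0, 0, 0, 0, 0, 0], [65, 0, 0, -0.6, 0, 0, 0], [65, 0, 0, -0.8, 0, 0, 0], [65, 0, 0, -0.6, 0, 0, 0], [65, 0, 0, -0.2, 0, 0, 0], [65, 0, 0, 0, 0, 0, 0]]'
python3 - <<'E'
from h import *
c,im=snap("wrist","s4"); cv2.imwrite("pics/s4v.png",cv2.resize(im,(800,600),interpolation=cv2.INTER_CUBIC))
go(430,113.5,100,0)
E
```

```text
clock: 12.8
tcp_pos: [562.3, 116.2, 126.2]
ee_rot: [0.001, 0.707, 0.707, 0.001]
force: [0.1, -0.5, 0.6]
gripper_width: 65.2
grip_force: 0.0
tcp [561.2 115.9 124.5] d [  -2.4 -131.2   24.4] close now -0.0 rz -0.000 tilt [ 0.  0. -0.] j7 -0.39 t 12.85 w 64.8
```

View pics/s4v.png

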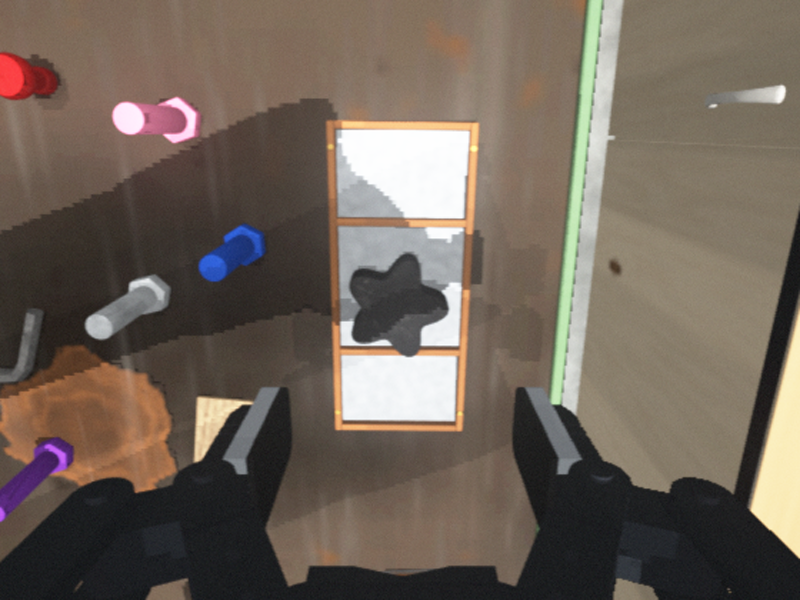

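```bash
python3 - <<'E'
from h import *
c=load("s4"); P=np.array([plane(c,np.array(u)*.7,30) for u in[(405,258),(357,281),(357,337),(407,352),(445,304)]]);print(P.mean(0),P)
for u in [(338,222),(474,220),(342,350),(460,352)]: print(plane(c,np.array(u)*.7,8))
o=lambda a,b:tri([(c,np.array(a)*.7),(load("w3"),np.array(b)*.7)])
print(o((99,326),(384,341)),o((152,291),(384,318)))
E
```

```text
[559.4 115.   30. ] [[564.5 139.   30. ]
 [542.  128.   30. ]
 [541.3  99.8  30. ]
 [565.5  91.8  30. ]
 [583.6 116.6  30. ]]
[531.6 152.1   8. ]
[598.8 153.    8. ]
[531.1  83.5   8. ]
[594.2  82.2   8. ]
(array([429. , 112.8,  48.9]), [array([0.4, 0.1]), array([-0.1,  0.2])]) (array([430.7, 114.2,   0.1]), [array([0.1, 0. ]), array([-0.,  0.])])
```

To row units: -33 mm is -0.66, -32 mm is -0.64.

```bash
python3 -m creep '[[60, -0.02, -0.66, 0, 0, 0, 0], [60, -0.02, -0.66, 0, 0, 0, 0], [60, -0.02, -0.66, 0, 0, 0, 0], [60, 0, -0.64, 0, 0, 0, 0], [60, 0, 0, 0.4, 0, 0, 0], [60, 0, 0, 0.2, 0, 0, 0], [60, 0, 0, 0, 0, 0, 0]]'
python3 -c "
from h import *
go(430.3,113.3,22,0)"
```

```text
clock: 13.55
tcp_pos: [428.4, 112.5, 92.3]
ee_rot: [-0.002, 0.707, 0.707, -0.002]
force: [0.3, 0.5, -0.2]
gripper_width: 59.7
grip_force: 0.0
tcp [428.4 112.5  92.3] d [ 0.8  2.3 70.3] close now -0.0 rz -0.000 tilt [-0.  0. -0.] j7 -0.33 t 13.55 w 59.7
```

The rows are not in the units I measure in: shifts go in shares of 50 mm and turns go in shares of pi rad. I convert before sending: 25 mm is 0.5, 20 mm is 0.4.

```bash
python3 -m creep '[[60, 0.02, 0.02, 0.5, 0, 0, 0], [60, 0, 0, 0.5, 0, 0, 0], [60, 0, 0, 0.4, 0, 0, 0], [60, 0, 0, 0, 0, 0, 0], [60, 0, 0, 0, 0, 0, 0]]' && python3 -m creep '[[5, 0, 0, 0, 0, 0, 0], [5, 0, 0, 0, 0, 0, 0], [5, 0, 0, 0, 0, 0, 0], [5, 0, 0, 0, 0, 0, 0], [5, 0, 0, 0, 0, 0, 0], [5, 0, 0, 0, 0, 0, 0], [5, 0, 0, 0, 0, 0, 0], [5, 0, 0, 0, 0, 0, 0]]'
```

```text
clock: 14.05
tcp_pos: [431.4, 114.4, 24.7]
ee_rot: [-0.001, 0.707, 0.707, -0.0]
force: [-0.3, 0.2, -0.0]
gripper_width: 59.8
grip_force: 0.0
clock: 14.85
tcp_pos: [431.8, 114.1, 25.4]
ee_rot: [0.0, 0.707, 0.707, 0.0]
force: [-0.8, -0.6, 6.0]
gripper_width: 9.7
grip_force: 58.7
```

To row units: 45 mm is 0.9, 43 mm is 0.86.

```bash
python3 -m creep '[[5, 0, 0, -0.3, 0, 0, 0], [5, 0, 0, -0.8, 0, 0, 0], [5, 0, 0, -0.8, 0, 0, 0], [5, 0.4, 0.86, 0, 0, 0, 0], [5, 0.4, 0.86, 0, 0, 0, 0], [5, 0.4, 0.9, 0, 0, 0, 0], [5, 0, 0, 0, 0, 0, 0], [5, 0, 0, 0, 0, 0, 0]]'
python3 -c "
from h import *
go(562.8,174,28.5,-0.5)"
```

```text
clock: 15.65
tcp_pos: [561.5, 174.5, 117.8]
ee_rot: [-0.002, 0.707, 0.707, -0.001]
force: [-1.4, -0.6, -0.6]
gripper_width: 10.0
grip_force: 58.8
tcp [561.5 174.5 117.8] d [-0.6  1.7 89.3] close now 0.0 rz 0.009 tilt [-0. -0.  0.] j7 -0.52 t 15.65 w 10.0
```

To row units: 30 mm is 0.6, 20 mm is 0.4.

```bash
python3 -m creep '[[5, 0, 0.02, 0.6, 0, 0, 0], [5, 0, 0, 0.6, 0, 0, 0], [5, 0, 0, 0.4, 0, 0, 0], [5, 0, 0, 0.1, 0, 0, 0], [5, 0, 0, 0, 0, 0, 0], [5, 0, 0, 0, 0, 0, 0]]'
```

```text
clock: 16.25
tcp_pos: [563.8, 174.1, 36.4]
ee_rot: [0.001, 0.707, 0.707, 0.001]
force: [0.2, 0.2, -0.6]
gripper_width: 10.2
grip_force: 58.8
```

To row units: 4 mm is 0.08, 2 mm is 0.04.

```bash
python3 -m creep '[[5, 0, 0, 0.08, 0, 0, 0], [5, 0, 0, 0.04, 0, 0, 0], [5, 0, 0, 0.02, 0, 0, 0], [5, 0, 0, 0, 0, 0, 0], [5, 0, 0, 0, 0, 0, 0]]'; python3 -m creep '[[5, 0, 0, 0.02, 0, 0, 0], [5, 0, 0, 0, 0, 0, 0]]'
```

```text
clock: 16.75
tcp_pos: [563.5, 174.1, 28.5]
ee_rot: [0.0, 0.707, 0.707, 0.0]
force: [-1.5, -1.3, 5.8]
gripper_width: 9.7
grip_force: 59.2
clock: 16.95
tcp_pos: [563.7, 174.1, 28.4]
ee_rot: [0.001, 0.707, 0.707, -0.0]
force: [-4.9, -2.3, 10.5]
gripper_width: 10.3
grip_force: 60.1
```

To row units: -35 mm is -0.7, -30 mm is -0.6.

```bash
python3 -m creep '[[5, 0, 0, -0.02, 0, 0, 0], [45, 0, 0, 0, 0, 0, 0], [45, 0, 0, 0, 0, 0, 0], [45, 0, 0, 0, 0, 0, 0], [45, 0, 0, -0.6, 0, 0, 0], [45, 0, 0, -0.7, 0, 0, 0], [45, 0, 0, -0.7, 0, 0, 0], [45, 0, 0, 0, 0, 0, 0]]'
python3 - <<'E'
from h import *
c=load("s4"); o=lambda a,b:print(*tri([(c,np.array(a)*.7),(load("w3"),np.array(b)*.7)]))
o((180,119),(285,289)); o((11,75),(263,367)); o((127,117),(270,308))
c2=load("w2"); print(plane(load("w3"),np.array((263,367))*.7,28),plane(c2,np.array((74,366))*.7,28),plane(c,np.array((11,75))*.7,28))
go(396.5,216,80,0)
E
```

```text
clock: 17.75
tcp_pos: [566.5, 175.7, 132.9]
ee_rot: [0.002, 0.707, 0.707, 0.004]
force: [0.9, 0.3, 0.3]
gripper_width: 44.6
grip_force: 0.0
[455.  200.3  -6. ] [array([0.9, 0.4]), array([-0.2,  0.5])]
[393.  218.3  18.8] [array([0.1, 0.1]), array([-0.,  0.])]
[456.8 199.9  50.6] [array([1.3, 0.6]), array([-0.3,  0.5])]
[397.4 215.6  28. ] [397.8 214.8  28. ] [399.2 217.5  28. ]
tcp [566.5 175.7 132.9] d [  40.3 -170.4   51.5] close now 0.0 rz 0.000 tilt [ 0. -0.  0.] j7 -0.52 t 17.75 w 44.6
```

To row units: -42 mm is -0.84, 25 mm is 0.5.

```bash
python3 -m creep '[[38, 0.2, -0.84, 0, 0, 0, 0], [38, 0.2, -0.84, 0, 0, 0, 0], [38, 0.2, -0.84, 0, 0, 0, 0], [38, 0.2, -0.84, 0, 0, 0, 0], [38, 0, 0, 0.5, 0, 0, 0], [38, 0, 0, 0.5, 0, 0, 0], [38, 0, 0, 0, 0, 0, 0], [38, 0, 0, 0, 0, 0, 0]]'
python3 - <<'E'
from h import *
go(397.8,215.8,7,0)
c,im=snap("wrist","r1"); cv2.imwrite("pics/r1v.png",im[130:]); print(proj(c,(397.8,215.8,28)))
E
```

```text
clock: 18.55
tcp_pos: [394.8, 214.1, 77.5]
ee_rot: [-0.001, 0.707, 0.707, -0.001]
force: [0.8, -0.3, 0.9]
gripper_width: 37.7
grip_force: 0.0
tcp [394.8 214.1  77.5] d [ 1.7  3.1 70.5] close now 0.0 rz 0.000 tilt [-0. -0.  0.] j7 -0.61 t 18.55 w 37.7
[285.9 236.8]
```

View pics/r1v.png

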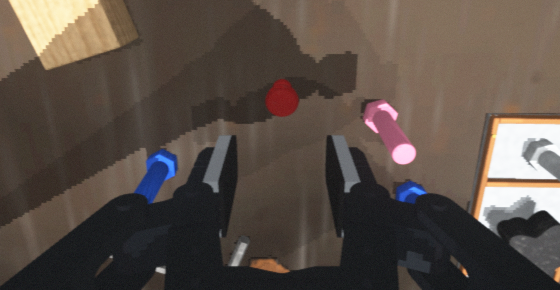

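```bash
python3 - <<'E'
from h import *
c=load("r1"); print(plane(c,(283,231),28), plane(c,(282,229),28))
a=cv2.imread("pics/r1.png").astype(int); m=((a[...,2]>110)&(a[...,1]<60)&(a[...,0]<70)); m[:200]&=True
ys,xs=np.nonzero(m[205:255,255:315]); print(xs.min()+255,xs.max()+255,ys.min()+205,ys.max()+205,len(xs))
go(397.8,215.8,7,0)
E
```

```text
[396.2 219.2  28. ] [395.6 220.4  28. ]
267 296 210 246 808
tcp [395.6 214.4  78.2] d [ 1.4  2.2 71.2] close now -0.0 rz -0.000 tilt [-0. -0.  0.] j7 -0.61 t 18.6 w 38.0
```

To row units: 20 mm is 0.4, 10 mm is 0.2.

```bash
python3 -m creep '[[38, 0.08, 0.02, 0.4, 0, 0, 0], [38, 0, 0, 0.4, 0, 0, 0], [38, 0, 0, 0.4, 0, 0, 0], [38, 0, 0, 0.2, 0, 0, 0], [38, 0, 0, 0, 0, 0, 0], [38, 0, 0, 0, 0, 0, 0]]' && python3 -m creep '[[12, 0, 0, 0, 0, 0, 0], [12, 0, 0, 0, 0, 0, 0], [12, 0, 0, 0, 0, 0, 0], [12, 0, 0, 0, 0, 0, 0], [12, 0, 0, 0, 0, 0, 0], [12, 0, 0, 0, 0, 0, 0]]'
```

```text
clock: 19.2
tcp_pos: [397.0, 218.5, 8.6]
ee_rot: [0.0, 0.707, 0.707, 0.001]
force: [0.4, 0.6, 0.3]
gripper_width: 38.1
grip_force: 0.0
clock: 19.8
tcp_pos: [397.1, 218.5, 8.7]
ee_rot: [0.001, 0.707, 0.707, 0.001]
force: [-0.6, -0.9, 5.9]
gripper_width: 15.1
grip_force: 58.5
```

To row units: -40 mm is -0.8, 33 mm is 0.66.

```bash
python3 -m creep '[[12, 0, 0, -0.3, 0, 0, 0], [12, 0, 0, -0.8, 0, 0, 0], [12, 0, 0, -0.8, 0, 0, 0], [12, -0.64, 0.66, 0, 0, 0, 0], [12, -0.64, 0.66, 0, 0, 0, 0], [12, -0.64, 0.66, 0, 0, 0, 0], [12, -0.64, 0.66, 0, 0, 0, 0], [12, -0.64, 0.66, 0, 0, 0, 0]]' && python3 -m creep '[[12, 0, 0, 0.4, 0, 0, 0], [12, 0, 0, 0.2, 0, 0, 0], [12, 0, 0, 0, 0, 0, 0], [12, 0, 0, 0, 0, 0, 0]]'
python3 - <<'E'
from h import *
go(561.8,58.3,11.7,0)
c,im=snap("wrist","r2"); cv2.imwrite("pics/r2v.png",im)
E
```

```text
clock: 20.6
tcp_pos: [562.5, 56.3, 102.9]
ee_rot: [0.0, 0.707, 0.707, -0.0]
force: [0.6, 1.6, 1.4]
gripper_width: 14.6
grip_force: 58.7
clock: 21.0
tcp_pos: [560.5, 59.4, 72.9]
ee_rot: [-0.0, 0.706, 0.708, -0.0]
force: [0.1, 0.7, 0.7]
gripper_width: 14.9
grip_force: 58.7
tcp [560.5  59.4  72.9] d [-1.2  1.3 61.2] close now 0.1 rz 0.002 tilt [-0. -0.  0.] j7 -0.33 t 21.0 w 14.9
```

View pics/r2v.png

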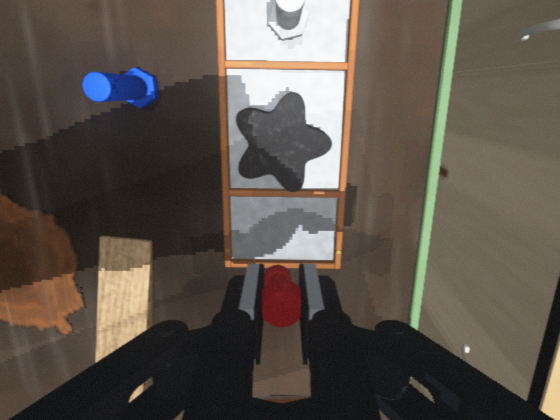

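To row units: 20 mm is 0.4, 12 mm is 0.24.

```bash
python3 -m creep '[[12, -0.02, 0.02, 0.4, 0, 0, 0], [12, 0, 0, 0.4, 0, 0, 0], [12, 0, 0, 0.24, 0, 0, 0], [12, 0, 0, 0.1, 0, 0, 0], [12, 0, 0, 0, 0, 0, 0], [12, 0, 0, 0, 0, 0, 0]]' && python3 -m creep '[[12, 0, 0, 0.04, 0, 0, 0], [12, 0, 0, 0.02, 0, 0, 0], [12, 0, 0, 0, 0, 0, 0], [12, 0, 0, 0, 0, 0, 0]]'
```

```text
clock: 21.65
tcp_pos: [562.9, 57.4, 16.7]
ee_rot: [0.001, 0.707, 0.707, 0.0]
force: [0.5, -0.6, 0.1]
gripper_width: 14.6
grip_force: 58.7
clock: 22.05
tcp_pos: [562.4, 57.0, 12.9]
ee_rot: [0.0, 0.707, 0.707, 0.0]
force: [0.9, -0.0, 0.3]
gripper_width: 15.3
grip_force: 58.7
```

To row units: 1 mm is 0.02.

```bash
python3 -m creep '[[12, 0, 0, 0.02, 0, 0, 0], [12, 0, 0, 0, 0, 0, 0], [12, 0, 0, 0, 0, 0, 0]]'; python3 -m creep '[[12, 0, 0, 0.014, 0, 0, 0], [12, 0, 0, 0, 0, 0, 0], [12, 0, 0, 0, 0, 0, 0]]'
```

```text
clock: 22.35
tcp_pos: [562.5, 57.1, 12.0]
ee_rot: [0.0, 0.707, 0.707, 0.0]
force: [0.7, 0.8, 1.2]
gripper_width: 14.9
grip_force: 58.8
clock: 22.65
tcp_pos: [562.6, 57.2, 11.8]
ee_rot: [0.0, 0.707, 0.707, 0.0]
force: [-2.4, -0.1, 5.9]
gripper_width: 14.5
grip_force: 59.2
```

To row units: -53 mm is -1.06, -37 mm is -0.74, 0.087 rad / 3.1416 = 0.0277.

```bash
python3 -m creep '[[12, 0, 0, -0.01, 0, 0, 0], [34, 0, 0, 0, 0, 0, 0], [34, 0, 0, 0, 0, 0, 0], [34, 0, 0, -0.5, 0, 0, 0], [34, 0, 0, -0.7, 0, 0, 0], [34, 0, 0, -0.7, 0, 0, 0], [60, -0.74, -1.06, 0, 0, 0, 0.0277], [60, -0.74, -1.06, 0, 0, 0, 0]]' && python3 -m creep '[[60, 0, 0, 0, 0, 0, 0], [60, 0, 0, 0, 0, 0, 0], [60, 0, 0, 0, 0, 0, 0]]'
python3 - <<'E'
from h import *
c,im=snap("wrist","l1")
go(457,-17,6,-5)
E
```

```text
clock: 23.45
tcp_pos: [478.5, 3.5, 107.6]
ee_rot: [0.001, 0.737, 0.676, 0.001]
force: [-2.0, -1.5, 0.3]
gripper_width: 59.7
grip_force: 0.0
clock: 23.75
tcp_pos: [479.0, 4.1, 107.0]
ee_rot: [0.0, 0.737, 0.676, 0.001]
force: [-0.3, 0.6, -0.1]
gripper_width: 60.0
grip_force: 0.0
tcp [479.2   4.4 107. ] d [-23.3 -20.4 100.9] close now -4.9 rz 0.002 tilt [ 0. -0.  0.] j7 -0.2 t 23.8 w 60.0
```

To row units: 30 mm is 0.6, 25 mm is 0.5.

```bash
python3 -m creep '[[60, -0.46, -0.4, 0.4, 0, 0, 0], [60, 0, 0, 0.6, 0, 0, 0], [60, 0, 0, 0.5, 0, 0, 0], [60, 0, 0, 0.24, 0, 0, 0], [60, 0, 0, 0.1, 0, 0, 0], [60, 0, 0, 0, 0, 0, 0], [60, 0, 0, 0, 0, 0, 0]]'
python3 -c "
from h import *
go(457,-17,6,-5)"
```

```text
clock: 24.5
tcp_pos: [457.2, -17.3, 15.5]
ee_rot: [0.001, 0.737, 0.676, 0.001]
force: [0.2, -0.2, -0.0]
gripper_width: 60.2
grip_force: 0.0
tcp [457.2 -17.3  15.5] d [ 0.3 -0.2  9.5] close now -4.9 rz 0.001 tilt [ 0. -0.  0.] j7 -0.23 t 24.5 w 60.2
```

To row units: 6 mm is 0.12, 3 mm is 0.06.

```bash
python3 -m creep '[[60, 0, 0, 0.12, 0, 0, 0], [60, 0, 0, 0.06, 0, 0, 0], [60, 0, 0, 0, 0, 0, 0], [60, 0, 0, 0, 0, 0, 0]]' && python3 -m creep '[[24, 0, 0, 0, 0, 0, 0], [24, 0, 0, 0, 0, 0, 0], [24, 0, 0, 0, 0, 0, 0], [24, 0, 0, 0, 0, 0, 0], [24, 0, 0, 0, 0, 0, 0], [24, 0, 0, 0, 0, 0, 0], [24, 0, 0, 0, 0, 0, 0]]'
```

```text
clock: 24.9
tcp_pos: [456.0, -17.7, 5.6]
ee_rot: [0.0, 0.737, 0.676, -0.0]
force: [-0.1, -0.3, -0.1]
gripper_width: 60.0
grip_force: 0.0
clock: 25.6
tcp_pos: [456.5, -17.7, 6.1]
ee_rot: [0.0, 0.737, 0.676, 0.0]
force: [-1.1, -0.6, 6.0]
gripper_width: 30.2
grip_force: 59.8
```

To row units: -45 mm is -0.9, 24.6 mm is 0.492.

```bash
python3 -m creep '[[24, 0, 0, -0.3, 0, 0, 0], [24, 0, 0, -0.8, 0, 0, 0], [24, 0, 0, -0.9, 0, 0, 0], [24, -0.74, 0.492, 0, 0, 0, 0], [24, -0.74, 0.492, 0, 0, 0, 0], [24, -0.74, 0.492, 0, 0, 0, 0], [24, -0.74, 0.492, 0, 0, 0, 0], [24, -0.74, 0.492, 0, 0, 0, 0]]' && python3 -m creep '[[24, -0.74, 0.492, 0, 0, 0, 0], [24, 0, 0, 0.3, 0, 0, -0.0433], [24, 0, 0, 0, 0, 0, 0], [24, 0, 0, 0, 0, 0, 0]]'
python3 - <<'E'
from h import *
c,im=snap("wrist","l2"); cv2.imwrite("pics/l2v.png",im)
go(584.4,-251.7,9,2.8)
E
```

```text
clock: 26.4
tcp_pos: [562.8, -214.4, 105.1]
ee_rot: [-0.0, 0.737, 0.676, -0.0]
force: [1.0, 0.9, 0.2]
gripper_width: 30.2
grip_force: 59.4
clock: 26.8
tcp_pos: [583.1, -250.3, 89.7]
ee_rot: [-0.001, 0.69, 0.724, 0.0]
force: [-0.5, 1.1, 0.4]
gripper_width: 29.9
grip_force: 59.5
tcp [ 583.6 -250.1   90.6] d [-1.7  0.7 81.6] close now 2.8 rz -0.001 tilt [-0. -0.  0.] j7 0.26 t 26.85 w 29.9
```

View pics/l2v.png

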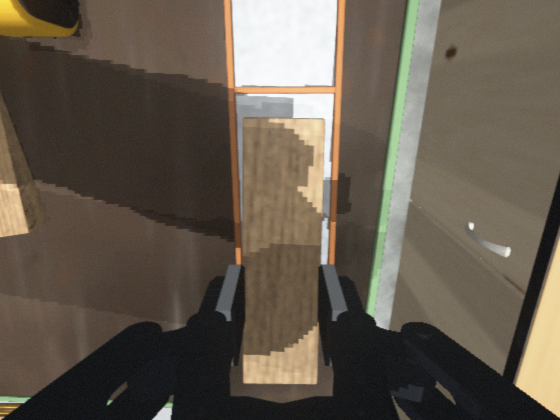

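To row units: 25 mm is 0.5, 15 mm is 0.3.

```bash
python3 -m creep '[[24, -0.04, 0.02, 0.5, 0, 0, 0], [24, 0, 0, 0.5, 0, 0, 0], [24, 0, 0, 0.3, 0, 0, 0], [24, 0, 0, 0.16, 0, 0, 0], [24, 0, 0, 0, 0, 0, 0], [24, 0, 0, 0, 0, 0, 0]]' && python3 -c "
from h import *
go(584.4,-251.7,9,2.8)"
```

```text
clock: 27.45
tcp_pos: [585.7, -253.6, 18.7]
ee_rot: [0.001, 0.69, 0.724, 0.0]
force: [-0.3, -0.5, 0.4]
gripper_width: 30.1
grip_force: 59.5
tcp [ 585.7 -253.6   18.7] d [ 1.9 -1.2  9.7] close now 2.8 rz 0.000 tilt [ 0.  0. -0.] j7 0.23 t 27.45 w 30.1
```

To row units: 5 mm is 0.1, 2 mm is 0.04.

```bash
python3 -m creep '[[24, 0.04, -0.02, 0.1, 0, 0, 0], [24, 0, 0, 0.04, 0, 0, 0], [24, 0, 0, 0.02, 0, 0, 0], [24, 0, 0, 0, 0, 0, 0], [24, 0, 0, 0, 0, 0, 0]]' && python3 -m creep '[[24, 0, 0, 0.02, 0, 0, 0], [24, 0, 0, 0, 0, 0, 0], [24, 0, 0, 0, 0, 0, 0]]'
```

```text
clock: 27.95
tcp_pos: [583.8, -251.8, 9.7]
ee_rot: [0.0, 0.69, 0.724, -0.0]
force: [-0.4, -0.5, 0.3]
gripper_width: 30.1
grip_force: 59.5
clock: 28.25
tcp_pos: [584.0, -251.8, 9.2]
ee_rot: [0.0, 0.69, 0.724, -0.0]
force: [-2.4, 0.1, 4.4]
gripper_width: 30.2
grip_force: 60.0
```

To row units: -45 mm is -0.9, -25 mm is -0.5.

```bash
python3 -m creep '[[24, 0, 0, -0.01, 0, 0, 0], [48, 0, 0, 0, 0, 0, 0], [48, 0, 0, 0, 0, 0, 0], [48, 0, 0, -0.5, 0, 0, 0], [48, 0, 0, -0.9, 0, 0, 0], [48, 0, 0, -0.9, 0, 0, 0], [70, 0, 0, -0.4, 0, 0, 0], [70, 0, 0, -0.2, 0, 0, 0]]' && python3 -m creep '[[70, 0.48, -0.62, 0, 0, 0, -0.0032], [70, 0.48, -0.62, 0, 0, 0, 0], [70, 0.48, -0.62, 0, 0, 0, 0], [70, 0.46, -0.62, 0, 0, 0, 0], [70, 0, 0, 0, 0, 0, 0], [70, 0, 0, 0, 0, 0, 0], [70, 0, 0, 0, 0, 0, 0]]'
python3 - <<'E'
from h import *
c,im=snap("wrist","t1"); cv2.imwrite("pics/t1v.png",im)
go(445,-117,80,0)
E
```

```text
clock: 29.05
tcp_pos: [585.1, -252.0, 156.9]
ee_rot: [0.002, 0.69, 0.724, 0.001]
force: [-0.7, -0.1, -0.2]
gripper_width: 70.0
grip_force: 0.0
clock: 29.75
tcp_pos: [455.2, -164.4, 153.9]
ee_rot: [0.0, 0.686, 0.727, 0.0]
force: [0.6, -0.0, -0.1]
gripper_width: 70.2
grip_force: 0.0
tcp [ 455.4 -164.4  153.9] d [47.9 -7.6 73.9] close now 3.4 rz 0.058 tilt [ 0. -0. -0.] j7 0.33 t 29.8 w 70.3
```

View pics/t1v.png

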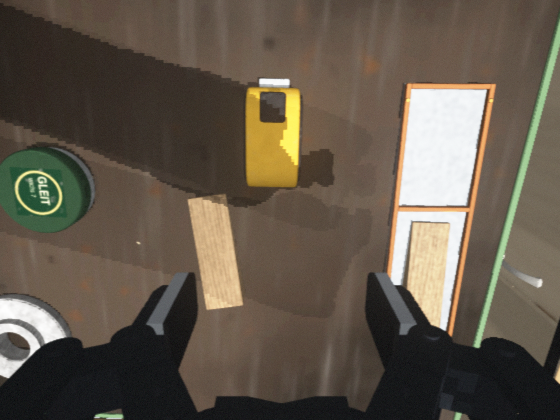

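```bash
python3 - <<'E'
from h import *
c=load("t1"); P=[plane(c,u,60) for u in[(247,97),(301,95),(298,183),(249,182)]];print(np.array(P))
t=(P[0]+P[1])/2;b=(P[3]+P[2])/2;d=t-b;print(t,b,"close angle",np.degrees(np.arctan2(-d[0],d[1])))
print(*tri([(c,np.array((273,108))),(load("w2"),np.array((448,327))*.7)]))
E
```

```text
[[ 430.4  -90.1   60. ]
 [ 463.2  -87.1   60. ]
 [ 465.3 -142.1   60. ]
 [ 433.2 -143.3   60. ]]
[446.8 -88.6  60. ] [ 449.3 -142.7   60. ] close angle 2.631117769850288
[446.7 -95.3  66.2] [array([-0. , -0.3]), array([ 0.1, -0. ])]
```

To row units: 25 mm is 0.5, 24 mm is 0.48, 0.01 rad / 3.1416 = 0.0032.

```bash
python3 -m creep '[[70, 0.48, -0.05, 0, 0, 0, 0.0032], [70, 0.48, -0.05, 0, 0, 0, 0], [70, 0, 0, 0.5, 0, 0, 0], [70, 0, 0, 0.5, 0, 0, 0], [70, 0, 0, 0, 0, 0, 0], [70, 0, 0, 0, 0, 0, 0]]' && python3 -c "
from h import *
go(447.5,-117,25,2.8)"
```

```text
clock: 30.4
tcp_pos: [447.5, -116.2, 104.1]
ee_rot: [-0.001, 0.69, 0.724, 0.0]
force: [0.1, 0.2, 0.8]
gripper_width: 70.1
grip_force: 0.0
tcp [ 447.5 -116.2  104.1] d [-0.9  0.  79.1] close now 2.8 rz -0.000 tilt [-0. -0. -0.] j7 0.22 t 30.4 w 70.1
```

To row units: 30 mm is 0.6, 17 mm is 0.34.

```bash
python3 -m creep '[[70, 0, 0, 0.6, 0, 0, 0], [70, 0, 0, 0.6, 0, 0, 0], [70, 0, 0, 0.34, 0, 0, 0], [70, 0, 0, 0, 0, 0, 0], [70, 0, 0, 0, 0, 0, 0]]' && python3 -m creep '[[26, 0, 0, 0, 0, 0, 0], [26, 0, 0, 0, 0, 0, 0], [26, 0, 0, 0, 0, 0, 0], [26, 0, 0, 0, 0, 0, 0], [26, 0, 0, 0, 0, 0, 0], [26, 0, 0, 0, 0, 0, 0], [26, 0, 0, 0, 0, 0, 0], [26, 0, 0, 0, 0, 0, 0]]'
```

```text
clock: 30.9
tcp_pos: [448.3, -116.6, 28.3]
ee_rot: [0.001, 0.69, 0.724, 0.0]
force: [0.5, 0.1, -0.8]
gripper_width: 70.4
grip_force: 0.0
clock: 31.7
tcp_pos: [447.9, -116.6, 28.4]
ee_rot: [0.001, 0.69, 0.724, 0.0]
force: [-2.1, -0.9, 6.6]
gripper_width: 33.3
grip_force: 59.1
```

To row units: -35 mm is -0.7, 32.5 mm is 0.65.

```bash
python3 -m creep '[[26, 0, 0, -0.3, 0, 0, 0], [26, 0, 0, -0.7, 0, 0, 0], [26, -0.08, 0.65, 0, 0, 0, 0], [26, -0.08, 0.65, 0, 0, 0, 0], [26, -0.08, 0.65, 0, 0, 0, 0], [26, -0.08, 0.65, 0, 0, 0, 0], [26, 0, 0, 0, 0, 0, 0], [26, 0, 0, 0, 0, 0, 0]]'
python3 - <<'E'
from h import *
c,im=snap("wrist","t2"); cv2.imwrite("pics/t2v.png",im)
go(578.3,-125.5,31.5,2.8)
E
```

```text
clock: 32.5
tcp_pos: [577.4, -125.3, 76.4]
ee_rot: [-0.001, 0.689, 0.724, -0.0]
force: [-0.4, 0.1, -2.7]
gripper_width: 33.1
grip_force: 60.7
tcp [ 576.7 -125.5   76.5] d [-0.1  1.7 45. ] close now 2.8 rz 0.000 tilt [-0. -0. -0.] j7 0.04 t 32.55 w 32.9
```

View pics/t2v.png

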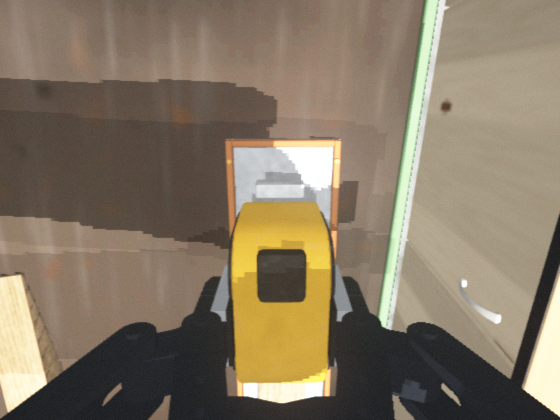

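Tape is held upright, aligned with the short compartment (hook toward +y).

To row units: 20 mm is 0.4, 12 mm is 0.24.

```bash
python3 -m creep '[[26, 0, 0.03, 0.4, 0, 0, 0], [26, 0, 0, 0.24, 0, 0, 0], [26, 0, 0, 0.12, 0, 0, 0], [26, 0, 0, 0, 0, 0, 0], [26, 0, 0, 0, 0, 0, 0], [26, 0, 0, 0.04, 0, 0, 0], [26, 0, 0, 0, 0, 0, 0], [26, 0, 0, 0, 0, 0, 0]]'; python3 -m creep '[[26, 0, 0, 0.03, 0, 0, 0], [26, 0, 0, 0, 0, 0, 0], [26, 0, 0, 0, 0, 0, 0]]'
```

```text
clock: 33.35
tcp_pos: [579.4, -125.8, 37.4]
ee_rot: [0.0, 0.69, 0.724, 0.0]
force: [0.0, -0.6, -1.1]
gripper_width: 33.1
grip_force: 60.7
clock: 33.65
tcp_pos: [579.1, -125.7, 35.6]
ee_rot: [-0.0, 0.69, 0.724, -0.0]
force: [0.4, 1.0, -0.1]
gripper_width: 33.3
grip_force: 60.7
```

To row units: 2.5 mm is 0.05, -1 mm is -0.02.

```bash
python3 -m creep '[[26, 0, -0.02, 0.05, 0, 0, 0], [26, 0, 0, 0, 0, 0, 0], [26, 0, 0, 0, 0, 0, 0]]'; python3 -m creep '[[26, 0, 0, 0.02, 0, 0, 0], [26, 0, 0, 0, 0, 0, 0], [26, 0, 0, 0, 0, 0, 0]]';python3 -m creep '[[26, 0, 0, 0.014, 0, 0, 0], [26, 0, 0, 0, 0, 0, 0], [26, 0, 0, 0, 0, 0, 0]]'
```

```text
clock: 33.95
tcp_pos: [578.0, -125.7, 33.0]
ee_rot: [-0.0, 0.69, 0.724, -0.0]
force: [0.4, -0.2, -2.5]
gripper_width: 33.2
grip_force: 60.7
clock: 34.25
tcp_pos: [578.2, -125.7, 32.1]
ee_rot: [0.0, 0.69, 0.724, -0.0]
force: [-0.2, 1.4, -2.2]
gripper_width: 33.4
grip_force: 60.7
clock: 34.55
tcp_pos: [578.3, -125.8, 31.5]
ee_rot: [0.0, 0.69, 0.724, 0.0]
force: [-0.5, -0.1, -0.2]
gripper_width: 32.9
grip_force: 60.7
```

Just touching; a little more, then release, rise and look.

To row units: -30 mm is -0.6, -20 mm is -0.4.

```bash
python3 -m creep '[[26, 0, 0, 0.014, 0, 0, 0], [26, 0, 0, 0, 0, 0, 0], [26, 0, 0, 0, 0, 0, 0], [50, 0, 0, 0, 0, 0, 0], [50, 0, 0, 0, 0, 0, 0], [50, 0, 0, 0, 0, 0, 0], [50, 0, 0, -0.4, 0, 0, 0], [50, 0, 0, -0.6, 0, 0, 0]]' && python3 -m creep '[[50, 0, 0, -0.8, 0, 0, 0], [50, 0, 0, -0.8, 0, 0, 0], [50, 0, 0, -0.8, 0, 0, 0], [50, 0, -0.6, -0.8, 0, 0, 0], [50, 0, -0.6, -0.6, 0, 0, 0], [50, 0, 0, 0, 0, 0, 0], [50, 0, 0, 0, 0, 0, 0]]'
python3 - <<'E'
from h import *
c,im=snap("wrist","f1"); c2,im2=snap("top","f2"); c3,im3=snap("scene","f3")
cv2.imwrite("pics/fv.png",np.hstack([cv2.resize(im,(400,300)),cv2.resize(im3[130:300,90:360],(400,252))[:300] if 0 else cv2.resize(im3[120:322,90:360],(400,300))]))
cv2.imwrite("pics/fv2.png",cv2.resize(im2[120:250,120:420],(800,347),interpolation=cv2.INTER_CUBIC))
E
```

```text
clock: 35.35
tcp_pos: [576.4, -125.5, 79.1]
ee_rot: [-0.002, 0.69, 0.724, -0.001]
force: [0.8, -0.8, 0.2]
gripper_width: 49.8
grip_force: 0.0
clock: 36.05
tcp_pos: [518.3, -129.1, 271.4]
ee_rot: [0.001, 0.69, 0.724, 0.0]
force: [0.6, -0.0, -0.9]
gripper_width: 50.2
grip_force: 0.0
```

View pics/fv.png

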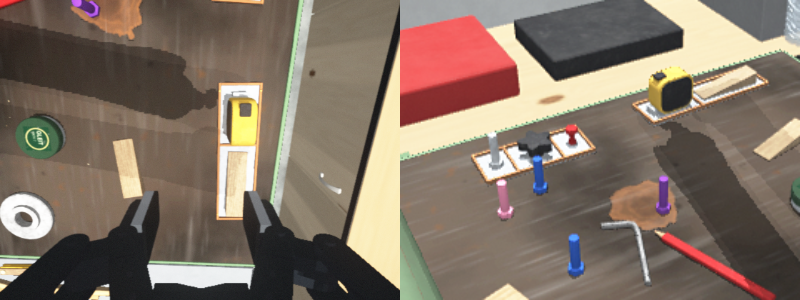

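```bash
python3 -c "
from workcell import r
print(r.sign_off())"
```

```text
the job is handed in; nothing more can be done
None
```

I made up both kits and handed the job in at about 36 s on the clock; the last pictures show all five parts in their compartments and the shorter wedge not moved, but I viewed 16 pictures, over the limit of 14, and the first grip on the star knob was off-centre, so I released and gripped it again.

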